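# Hang the loaded slide rack to drain

## Robot

A 6-joint arm with a two-finger parallel gripper is mounted at the origin on the work surface. World frame = base frame: x ahead of the robot, y to its left, z up, the work surface at z = 0. Lengths are in m, angles in rad, forces in N, time in s.
With the tool pointing down it reaches from about 0.3 to 0.775 m from the base axis. Payload 14.6 kg.
Tool frame: the origin (TCP) lies midway between the tips of the shut fingers; the grasp point (between the pads) lies robot.grasp_offset behind it (robot.grasp_offset is the distance from the TCP to the grasp point, in m); z points along the fingers, y is the direction in which the jaws open and shut (so a half turn about z gives the same grasp; the last joint's range is limited). The gripper opens to 85 mm and grips with 20 to 120 N. Pads are 22 mm wide; open, the fingers measure 114 mm over their backs; the gripper's body (76 mm by 85 mm) begins 54 mm behind the grasp point. The pads swing forward as they close: fully open they stand 13 mm farther back than shut.
Start: joints at [1.048, 0.3, 1.521, -0, 1.321, -0.067], TCP at [0.242, 0.494, 0.231] pointing down, gripper open.
Joint ranges: [-3.03, 3.03], [-0.79, 2.21], [0.23, 2.52], [-1.04, 4.18], [0, 3.07], [-2.55, 2.55]. Speed limits (rad/s): [2.22, 2.22, 2.57, 3.14, 3.14, 3.14].

## Interface

Orientations are given as a unit quaternion [x, y, z, w].
In Python, from cell import robot gives the robot as it stands.
- The arm moves only by the shell command python3 -m inch 'ROWS' [FORCE]. ROWS is JSON, a list of rows, each an object with "rotation": the turn, a rotation vector about the world's x, y, z in degrees, a list of three; "offset": the shift along the world's x, y, z in mm, a list of three; "fingers": the closure in counts, from 0 (fully open) to 255 (shut). In form: [{"rotation": [ax, ay, az], "offset": [x, y, z], "fingers": fingers}, ...]. A call has 1 to 8 rows; each row is the pose to reach, as a shift and turn from the pose commanded when the call began; what a row does not reach only later rows make up. A row lasts 1/12 s, in which the tool goes at most 41.7 mm and 7.16 degrees, less where a joint would pass 70% of its speed; a pose out of reach is approached as far as the arm can. A call with a gripper value outside its range is refused whole. The fingers move at their own pace and stop on an object; FORCE is the grip in N (left out, the last holds). Time passes only in rows, so rows that repeat a pose let the fingers close. It gives the time, the measured TCP pose, the force and the opening at its end, in the units of the state.
- robot.read_state(): the state, without advancing time (a new reading comes with each control period).
- robot.get_image(name): name is "scene" or "top" or "wrist"; returns (picture, depth): 480x640x3 uint8, red, green, blue; 480x640 float32, m along the optical axis (not along the pixel's ray), 0 where there is no reading.
- robot.calibration(name): a dict with "fovy" (degrees; the focal length in pixels is half the picture's height over the tangent of half this angle, whatever the lens; pixels are square), "cx", "cy" (the principal point, pixels), "k1" (the pictures are not rectified: a ray, as slopes to the right and down, at radius r is drawn at 1 + k1 r^2 times it, then the intrinsics apply), "world_to_cam" (4x4, takes a point from world to camera coordinates). Camera axes: x right, y down, z forward; pixel columns grow to the right and rows downward; lengths in m; the calibration is good to about 2 mm. A picture is of the moment at which its call begins: read the wrist's pose just before it. calibration takes no time and is no camera call; for the wrist camera it gives the pose at the moment of the call.
- robot.job_done(): hands the job in, once; it reports no verdict.
The state is a dict: "time_s": time; "joint_positions": joint angles; "joint_vel": joint speeds; "effort": joint torques, N m; "tcp_pos": TCP position; "orientation": TCP orientation; "contact_force": force on the tool from outside, world axes, zero at the start; "moment": the same for the moment, N m; "width": opening from 0.0 (shut) to 1.0 (fully open).
Only numpy, scipy, OpenCV 4.12 (cv2) and the standard library are available. Lean on these libraries where they do the work, as an engineer would, in place of code of your own. Each camera call takes 0.05 s, during which the arm holds its last target. There are 200 camera calls.

## Task

Of the two steel slide racks on the bench, pick up the one that holds glass slides, keeping it upright, and hang it by its wire handle on the hook of the drain stand, hanging freely and at rest. Leave the empty rack where it stands.

Things in the scene. Friction and masses are not known exactly. Their poses are not given: they have to be found in the camera images.
- rack: Loaded rack, loose, 0.25 kg: steel tray 65 (x) x 90 (y) mm, walls 18 high, dark floor, six glass slides (white at their +y ends) fixed in it, reaching 30 high. Rigid 6 mm wire handle in its yz plane: legs at y +-45 up to z 90, sloping up to an apex in the middle. On the apex a grey grip, 16 x 16 mm, from z 110 to 150: pick it by this from above. Weight lies under the grip. Origin: centre of underside, z up.
- rack_apex (a point): On the loaded rack: underside of the handle wire at its apex, 105 mm above the rack's underside, on its centre line; this rests on the hook. Axes as the rack's. Between it and the slides is a window 75 mm high, 84 mm wide, through which the hook must pass along the rack's x, either way round.
- hook_seat (a point): Seat of the grey drain stand's hook: top of its 8 mm rod at the lowest part, 154 mm above the table. Fixed steel stand: 12 mm post at x +65 mm, reaching 22 above the seat; from there the rod dips to the seat (level x +12 to -10) and rises to its free tip at x -40, top 21 above the seat. The tip points along -x (towards the robot at yaw 0); z up. Base plate 160 x 120, 8 thick, below.
- spare: The empty rack, loose, to be left alone: same shape, size, handle and grip as the loaded rack, but no slides in its tray. Origin: centre of the underside, z up.
There are look-alikes about, which are no part of the job. Leave any pink look-alike of the rack alone.

How it is judged:
By the outcome, as a careful person would: the job done as asked, in the order asked, and still so for the second after the job is handed in, with the robot touching nothing.
It also fails if it takes over 45 s, if anything falls off the work surface, if the arm or the gripper's body presses on something with over 40 N, if the wrist force passes 120 N, or if a joint passes its speed limit or range.

## Working session

There is one attempt and no reset: what is moved stays moved. The work goes in short steps, Python scripts to look and compute and a shell command to move; the robot and the scene stay as the last step left them, time stands still between calls to the robot, and variables do not carry over. Pictures are saved under pics/ and viewed, about 8 in all and at most 12, crops included, and the job is handed in when it is done.

```bash
mkdir -p pics; ls
cat > h.py <<'E'
import numpy as np, cv2
from cell import robot
def K(c):
    f=240/np.tan(np.radians(c["fovy"])/2); return f
def world(name_or_c,u,v,d):
    c=robot.calibration(name_or_c) if isinstance(name_or_c,str) else name_or_c
    f=K(c); p=np.array([(u-c["cx"])/f,(v-c["cy"])/f],float); s=p.copy()
    for _ in range(20): s=p/(1+c["k1"]*(s@s))
    return (np.linalg.inv(c["world_to_cam"])@np.r_[s*d,d,1])[:3]
def cloud(c,depth):
    f=K(c); v,u=np.mgrid[:480,:640]; p=np.stack([(u-c["cx"])/f,(v-c["cy"])/f],-1); s=p.copy()
    for _ in range(20): s=p/(1+c["k1"]*(s**2).sum(-1,keepdims=True))
    X=np.concatenate([s*depth[...,None],depth[...,None],np.ones((480,640,1))],-1)
    return (X@np.linalg.inv(c["world_to_cam"]).T)[...,:3]
E
python3 - <<'E'
from h import *
print(robot.grasp_offset, robot.read_state())
for n in ["scene","top"]:
    c=robot.calibration(n); im,d=robot.get_image(n); np.savez(f"/tmp/{n}.npz",im=im,d=d,**c)
    cv2.imwrite(f"pics/{n}.png",im[...,::-1]); print(n,c["fovy"],c["k1"],np.linalg.inv(c["world_to_cam"])[:3,3])
E
```

```text
pics
0.0187 {'time_s': 0.0, 'joint_positions': array([ 1.04840297e+00,  3.00494299e-01,  1.52160209e+00, -2.11630907e-05,
        1.32068600e+00, -6.66259944e-02]), 'joint_vel': array([ 0.00037551,  0.00011186, -0.00084187,  0.00069865,  0.00094262,
        0.0006244 ]), 'effort': array([-4.95579479e-04, -5.43503273e+01, -3.61789405e+01, -1.11827085e-04,
        3.99248034e-03,  6.86911520e-06]), 'tcp_pos': array([0.24198415, 0.49364119, 0.2306997 ]), 'orientation': array([ 2.25913830e-01,  9.74147108e-01, -5.72232963e-04, -1.62863877e-04]), 'contact_force': array([-0.22979315,  0.61542784,  0.04294522]), 'moment': array([ 0.03510569, -0.00424259, -0.00411498]), 'width': 1.0007202178828372}
scene 50.54538439307274 0.02839690329458822 [ 0.92489355 -0.67124724  0.76791075]
top 46.297558659358174 -0.08267917838428705 [ 0.41885215 -0.03354099  1.27252078]
```

View pics/scene.png

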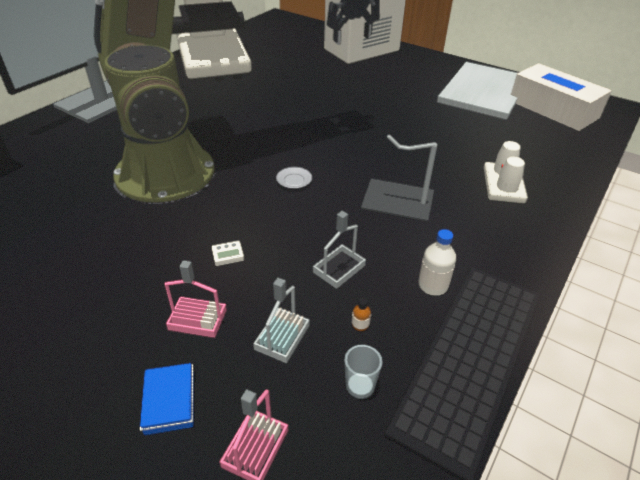

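View pics/top.png

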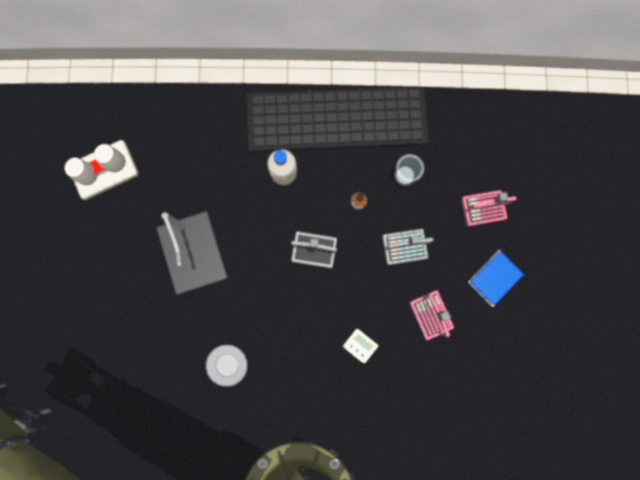

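The scene view shows the loaded steel rack at (282,332) with white-ended slides, the empty steel rack at (340,265), pink look-alikes at (197,312) and (255,440), and the stand at (405,185). In the top view, loaded is (406,246), empty is (315,249) and the stand is (190,250). The grey rack with glass fits the description.

Run:
```python
from h import *
Z={n:np.load(f"/tmp/{n}.npz") for n in ["scene","top"]}
def get(n): z=Z[n]; return z["im"],cloud(z,z["d"]),z["d"]
for n,boxes in {"top":dict(loaded=(380,225,436,268),spare=(288,228,340,270),stand=(150,205,230,295)),"scene":dict(loaded=(250,272,312,362),spare=(310,208,368,288),stand=(360,130,440,220))}.items():
    im,P,d=get(n)
    for k,(a,b,e,f) in boxes.items():
        p=P[b:f,a:e].reshape(-1,3); dd=d[b:f,a:e].ravel(); p=p[dd>0]
        print(n,k)
        for lo,hi in ([(.006,.014),(.02,.14),(.14,.2)] if k=="stand" else [(.012,.035),(.05,.095),(.095,.112),(.115,.145),(.145,.165)]):
            q=p[(p[:,2]>lo)&(p[:,2]<hi)]
            if len(q)>3:
                r=cv2.minAreaRect((q[:,:2]*1000).astype(np.float32)); print("  z",lo,hi,len(q),"med",np.round(np.median(q,0)*1000),"rect",np.round(r[0]),np.round(r[1]),round(r[2],1),"zmax",round(q[:,2].max()*1000))
im=Z["scene"]["im"][265:365,235:335]; t=Z["top"]["im"][200:300,360:460]
cv2.imwrite("pics/crop.png",cv2.resize(np.hstack([im,t,Z["top"]["im"][200:300,140:240]])[...,::-1],None,fx=2.6,fy=2.6,interpolation=cv2.INTER_CUBIC))
```

```text
top loaded
  z 0.012 0.035 483 med [ 559. -232.   21.] rect [ 561. -234.] [66. 94.] 9.6 zmax 35
  z 0.05 0.095 37 med [ 554. -197.   92.] rect [ 561. -235.] [ 6. 93.] 9.4 zmax 95
  z 0.095 0.112 67 med [ 559. -223.  101.] rect [ 561. -232.] [ 6. 85.] 9.4 zmax 110
  z 0.115 0.145 31 med [ 558. -229.  131.] rect [ 557. -232.] [20.  9.] 48.0 zmax 143
  z 0.145 0.165 62 med [ 560. -236.  150.] rect [ 561. -236.] [15. 17.] 2.0 zmax 153
top spare
  z 0.012 0.035 187 med [551. -30.  18.] rect [552. -30.] [91. 66.] 80.5 zmax 33
  z 0.05 0.095 36 med [556.   6.  92.] rect [552. -29.] [95.  6.] 81.4 zmax 95
  z 0.095 0.112 78 med [552. -38. 101.] rect [553. -28.] [84.  6.] 81.4 zmax 109
  z 0.115 0.145 13 med [544. -28. 132.] rect [546. -31.] [ 8. 18.] 26.6 zmax 143
  z 0.145 0.165 64 med [552. -30. 150.] rect [552. -30.] [16. 16.] 78.1 zmax 154
top stand
  z 0.006 0.014 2722 med [539. 245.   9.] rect [548. 254.] [200. 178.] 2.3 zmax 14
  z 0.02 0.14 91 med [596. 263.  82.] rect [597. 264.] [ 7. 12.] 58.1 zmax 140
  z 0.14 0.2 248 med [560. 254. 162.] rect [553. 250.] [109.  12.] 20.3 zmax 179
[... 417 characters left out ...]
.] [16. 16.] 10.8 zmax 152
scene spare
  z 0.012 0.035 331 med [556. -31.  16.] rect [551. -33.] [95. 68.] 82.0 zmax 34
  z 0.05 0.095 119 med [547. -71.  77.] rect [551. -32.] [97.  7.] 81.4 zmax 95
  z 0.095 0.112 76 med [550. -43. 101.] rect [552. -33.] [71. 12.] 83.9 zmax 112
  z 0.115 0.145 124 med [555. -38. 130.] rect [554. -36.] [21. 12.] 30.2 zmax 145
  z 0.145 0.165 58 med [552. -34. 149.] rect [551. -32.] [18. 18.] 67.8 zmax 151
scene stand
  z 0.006 0.014 1379 med [546. 243.   7.] rect [544. 244.] [161. 123.] 18.8 zmax 14
  z 0.02 0.14 228 med [602. 262.  84.] rect [602. 262.] [12. 12.] 24.8 zmax 140
  z 0.14 0.2 250 med [569. 253. 158.] rect [555. 248.] [109.  13.] 18.1 zmax 174
```

View pics/crop.png

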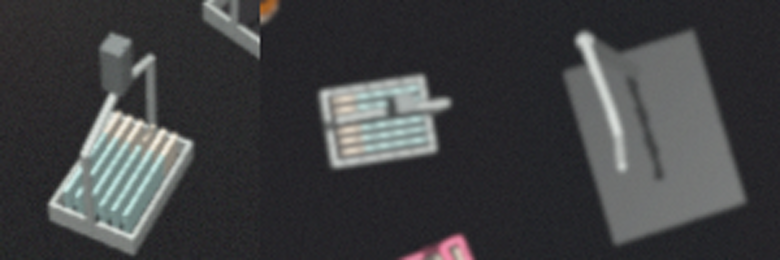

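The crop shows a steel rack with glass slides, white at the left (+y) ends. It is at about (561,-237) with yaw 9.5°, and its grip top is at z 150 in both views. The hook runs along yaw ~19° with the seat at about (540,242). I'm moving above the rack with the jaws along the rack's y.

```bash
python3 -m inch '[{"rotation":[0,0,10],"offset":[50,-100,40],"fingers":0},{"rotation":[0,0,36],"offset":[319,-731,40],"fingers":0},{"rotation":[0,0,36],"offset":[319,-731,40],"fingers":0},{"rotation":[0,0,36],"offset":[319,-731,40],"fingers":0},{"rotation":[0,0,36],"offset":[319,-731,40],"fingers":0},{"rotation":[0,0,36],"offset":[319,-731,40],"fingers":0},{"rotation":[0,0,36],"offset":[319,-731,40],"fingers":0},{"rotation":[0,0,36],"offset":[319,-731,40],"fingers":0}]' 30
```

```text
time_s: 0.77
tcp_pos: [0.3695, 0.2047, 0.2547]
orientation: [-0.087, 0.996, -0.0, -0.0]
contact_force: [0.7, 0.2, -1.0]
width: 0.999
```

```bash
python3 -m inch '[{"rotation":[0,0,0],"offset":[192,-442,10],"fingers":0},{"rotation":[0,0,0],"offset":[192,-442,10],"fingers":0},{"rotation":[0,0,0],"offset":[192,-442,10],"fingers":0},{"rotation":[0,0,0],"offset":[192,-442,10],"fingers":0},{"rotation":[0,0,0],"offset":[192,-442,10],"fingers":0},{"rotation":[0,0,0],"offset":[192,-442,10],"fingers":0},{"rotation":[0,0,0],"offset":[192,-442,10],"fingers":0},{"rotation":[0,0,0],"offset":[192,-442,10],"fingers":0}]' 30
```

```text
time_s: 1.43
tcp_pos: [0.5025, -0.1013, 0.2614]
orientation: [-0.086, 0.996, 0.0, -0.0]
contact_force: [0.5, 1.3, 0.4]
width: 1.006
```

```bash
python3 -m inch '[{"rotation":[0,0,0],"offset":[47,-108,0],"fingers":0},{"rotation":[0,0,0],"offset":[47,-108,0],"fingers":0},{"rotation":[0,0,0],"offset":[47,-108,0],"fingers":0},{"rotation":[0,0,0],"offset":[47,-108,0],"fingers":0},{"rotation":[0,0,0],"offset":[47,-108,0],"fingers":0}]' 30
cat > look.py <<'E'
import sys
from h import *
from scipy.spatial.transform import Rotation as R
s=robot.read_state(); M=R.from_quat(s["orientation"]).as_matrix()
print("tcp",np.round(s["tcp_pos"]*1000,1),"yaw",round(np.degrees(np.arctan2(M[1,1],M[0,1])),1),"tilt",np.round(M[:2,2],3),"w",round(s["width"],3),"F",np.round(s["contact_force"],1),"t",s["time_s"])
for n in sys.argv[2:]:
    c=robot.calibration(n); im,d=robot.get_image(n); np.savez(f"/tmp/{sys.argv[1]}_{n}.npz",im=im,d=d,**c); cv2.imwrite(f"pics/{sys.argv[1]}_{n}.png",im[...,::-1])
E
python3 look.py a wrist
```

```text
time_s: 1.85
tcp_pos: [0.5491, -0.2083, 0.2604]
orientation: [-0.085, 0.996, 0.001, -0.001]
contact_force: [0.5, -0.1, 0.9]
width: 1.004
tcp [ 549.1 -208.3  260.4] yaw 99.8 tilt [-0.002  0.001] w 1.004 F [ 0.5 -0.1  0.9] t 1.85
```

Run:
```python
from h import *
z=np.load("/tmp/a_wrist.npz"); P=cloud(z,z["d"]); m=z["d"]>0
near=m&(np.hypot(P[...,0]-.561,P[...,1]+.237)<.07)
for lo,hi in [(.012,.025),(.05,.095),(.095,.112),(.115,.145),(.145,.165)]:
    q=P[near&(P[...,2]>lo)&(P[...,2]<hi)]
    if len(q)>3:
        r=cv2.minAreaRect((q[:,:2]*1000).astype(np.float32)); print(lo,len(q),np.round(np.median(q,0)*1000),np.round(r[0]),np.round(r[1]),round(r[2],1))
```

```text
0.012 1616 [ 558. -235.   17.] [ 562. -235.] [66. 92.] 9.4
0.05 277 [ 565. -271.   90.] [ 562. -236.] [ 6. 95.] 9.5
0.095 454 [ 561. -227.  101.] [ 560. -237.] [11. 82.] 9.8
0.115 251 [ 554. -235.  130.] [ 557. -234.] [20. 10.] 58.9
0.145 476 [ 561. -237.  149.] [ 561. -237.] [16. 16.] 9.4
```

View pics/a_wrist.png

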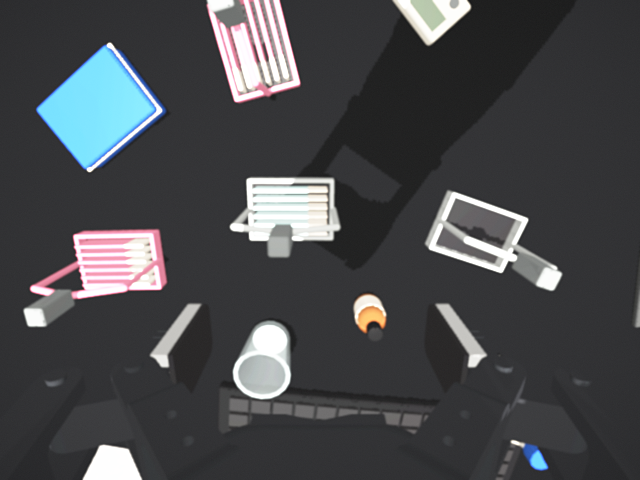

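The wrist view shows the loaded rack's grip at (280,240). It measures (561,-237,150) with yaw 9.5°, and all three cameras agree. Next I line up and descend.

```bash
python3 -m inch '[{"rotation":[0,0,0],"offset":[12,-28,0],"fingers":0},{"rotation":[0,0,0],"offset":[12,-28,-30],"fingers":0},{"rotation":[0,0,0],"offset":[12,-28,-60],"fingers":0},{"rotation":[0,0,0],"offset":[12,-28,-85],"fingers":0},{"rotation":[0,0,0],"offset":[12,-28,-110],"fingers":0},{"rotation":[0,0,0],"offset":[12,-28,-130],"fingers":0},{"rotation":[0,0,0],"offset":[12,-28,-141],"fingers":0},{"rotation":[0,0,0],"offset":[12,-28,-141],"fingers":0}]' 30; python3 look.py b
```

```text
time_s: 2.57
tcp_pos: [0.5604, -0.2337, 0.1187]
orientation: [-0.087, 0.996, 0.001, -0.001]
contact_force: [0.7, 0.4, -0.1]
width: 0.999
tcp [ 560.4 -233.7  118.7] yaw 100.0 tilt [-0.003  0.002] w 0.999 F [ 0.7  0.4 -0.1] t 2.5667
```

```bash
python3 -m inch '[{"rotation":[0,0,0],"offset":[1,-3,0],"fingers":60},{"rotation":[0,0,0],"offset":[1,-3,0],"fingers":120},{"rotation":[0,0,0],"offset":[1,-3,0],"fingers":170},{"rotation":[0,0,0],"offset":[1,-3,0],"fingers":200},{"rotation":[0,0,0],"offset":[1,-3,0],"fingers":255},{"rotation":[0,0,0],"offset":[1,-3,0],"fingers":255},{"rotation":[0,0,0],"offset":[1,-3,0],"fingers":255},{"rotation":[0,0,0],"offset":[1,-3,0],"fingers":255}]' 50; python3 look.py b
```

```text
time_s: 3.23
tcp_pos: [0.5623, -0.238, 0.1208]
orientation: [-0.086, 0.996, -0.0, 0.0]
contact_force: [-0.2, 1.3, 2.2]
width: 0.182
tcp [ 562.3 -238.   120.8] yaw 99.9 tilt [0. 0.] w 0.182 F [-0.2  1.3  2.2] t 3.2333
```

```bash
python3 -m inch '[{"rotation":[0,0,0],"offset":[0,0,0],"fingers":255},{"rotation":[0,0,0],"offset":[0,0,0],"fingers":255},{"rotation":[0,0,0],"offset":[0,0,3],"fingers":255},{"rotation":[0,0,0],"offset":[0,0,8],"fingers":255},{"rotation":[0,0,0],"offset":[0,0,20],"fingers":255},{"rotation":[0,0,0],"offset":[0,0,20],"fingers":255}]' 50; python3 look.py b
```

```text
time_s: 3.73
tcp_pos: [0.563, -0.2385, 0.1432]
orientation: [-0.086, 0.996, -0.001, 0.001]
contact_force: [0.3, 0.2, -2.0]
width: 0.174
tcp [ 563.  -238.5  143.2] yaw 99.9 tilt [ 0.003 -0.002] w 0.174 F [ 0.3  0.2 -2. ] t 3.7333
```

Gripped (15 mm opening) and lifted; the weight reads ~2 N. Now carry it high to a point before the hook's tip.

```bash
python3 -m inch '[{"rotation":[0,0,0],"offset":[0,0,30],"fingers":255},{"rotation":[0,0,0],"offset":[0,0,65],"fingers":255},{"rotation":[0,0,0],"offset":[0,0,100],"fingers":255},{"rotation":[0,0,0],"offset":[0,0,135],"fingers":255},{"rotation":[0,0,0],"offset":[-4,20,157],"fingers":255},{"rotation":[0,0,2],"offset":[-12,55,157],"fingers":255},{"rotation":[0,0,4],"offset":[-19,90,157],"fingers":255},{"rotation":[0,0,5],"offset":[-26,125,157],"fingers":255}]' 50
python3 -m inch '[{"rotation":[0,0,1],"offset":[-8,35,0],"fingers":255},{"rotation":[0,0,2],"offset":[-16,70,0],"fingers":255},{"rotation":[0,0,3],"offset":[-24,105,0],"fingers":255},{"rotation":[0,0,4],"offset":[-32,140,0],"fingers":255},{"rotation":[0,0,4],"offset":[-40,175,0],"fingers":255},{"rotation":[0,0,4],"offset":[-48,210,0],"fingers":255},{"rotation":[0,0,4],"offset":[-54,240,0],"fingers":255},{"rotation":[0,0,4],"offset":[-58,260,0],"fingers":255}]'; python3 look.py c scene top
python3 - <<'E'
from h import *
for n in ["scene","top"]:
  for pre in ["/tmp/","/tmp/c_"]:
    z=np.load(f"{pre}{n}.npz"); P=cloud(z,z["d"]); m=(z["d"]>0)&(abs(P[...,0]-.555)<.09)&(abs(P[...,1]-.25)<.06)
    rod=P[m&(P[...,2]>.142)&(P[...,2]<.185)]; post=P[m&(P[...,2]>.03)&(P[...,2]<.13)]
    base=P[m&(P[...,2]>.004)&(P[...,2]<.013)]
    vx,vy,x,y=cv2.fitLine((rod[:,:2]*1000).astype(np.float32),cv2.DIST_HUBER,0,.01,.01).ravel()
    a=np.array([vx,vy])*np.sign(vx); s=(rod[:,:2]*1000-[x,y])@a; e=[np.percentile(s,1),np.percentile(s,99)]
    print(pre,n,len(rod),"yaw",round(np.degrees(np.arctan2(a[1],a[0])),1),"tip",np.round([x,y]+a*e[0],1),"end",np.round([x,y]+a*e[1],1),"post",np.round(np.median(post,0)*1000))
    b=np.arange(e[0],e[1],10); print([ (int(t+5),round(np.percentile(rod[(s>=t)&(s<t+10),2],80)*1000)) for t in b if ((s>=t)&(s<t+10)).sum()>3])
E
```

```text
time_s: 4.4
tcp_pos: [0.5356, -0.1119, 0.2982]
orientation: [-0.13, 0.992, -0.0, 0.001]
contact_force: [1.2, 1.4, -3.5]
width: 0.173
time_s: 5.07
tcp_pos: [0.4773, 0.1493, 0.2982]
orientation: [-0.165, 0.986, 0.0, 0.0]
contact_force: [0.2, 0.2, -2.9]
width: 0.18
tcp [477.3 149.3 298.2] yaw 109.0 tilt [0.001 0.001] w 0.18 F [ 0.2  0.2 -2.9] t 5.0667
/tmp/ scene 245 yaw 17.8 tip [504.2 231.7] end [606.6 264.5] post [602. 262.  82.]
[(-56, 171), (-46, 163), (-36, 157), (-26, 152), (-16, 151), (-6, 156), (3, 158), (13, 162), (23, 167), (33, 170), (43, 169)]
/tmp/c_ scene 256 yaw 17.8 tip [476.5 222.5] end [606.7 264.2] post [602. 262.  83.]
[(-86, 183), (-66, 172), (-56, 170), (-46, 163), (-36, 156), (-26, 153), (-16, 153), (-6, 155), (3, 158), (13, 163), (23, 167), (33, 169), (43, 169)]
/tmp/ top 248 yaw 19.0 tip [502.6 233.2] end [603.5 267.8] post [596. 263.  82.]
[(-51, 175), (-41, 168), (-31, 160), (-21, 155), (-11, 155), (-1, 158), (8, 161), (18, 164), (28, 170), (38, 171), (48, 173)]
/tmp/c_ top 118 yaw 17.1 tip [563.7 254.9] end [604.5 267.5] post [596. 262.  85.]
[(-17, 163), (-7, 168), (2, 170), (12, 172), (22, 170)]
```

```bash
python3 -m inch '[{"rotation":[0,0,0],"offset":[-12,33,0],"fingers":255},{"rotation":[0,0,0],"offset":[-24,66,0],"fingers":255},{"rotation":[0,0,0],"offset":[-24,66,-15],"fingers":255},{"rotation":[0,0,0],"offset":[-24,66,-40],"fingers":255},{"rotation":[0,0,0],"offset":[-24,66,-65],"fingers":255},{"rotation":[0,0,0],"offset":[-24,66,-85],"fingers":255},{"rotation":[0,0,0],"offset":[-24,66,-93],"fingers":255},{"rotation":[0,0,0],"offset":[-24,66,-93],"fingers":255}]' 50; python3 look.py d scene wrist
python3 - <<'E'
import cv2
a=cv2.imread("pics/d_scene.png")[80:240,290:470]; b=cv2.imread("pics/d_wrist.png")
a=cv2.resize(a,(450,400)); b=cv2.resize(b,None,fx=.55,fy=.55); b=cv2.copyMakeBorder(b,0,400-b.shape[0],0,0,0)
cv2.imwrite("pics/d.png",cv2.hconcat([a,b[:, :345]]))
E
```

```text
time_s: 5.83
tcp_pos: [0.4539, 0.2123, 0.2033]
orientation: [-0.164, 0.986, -0.0, -0.001]
contact_force: [0.3, -0.1, -3.0]
width: 0.176
tcp [453.9 212.3 203.3] yaw 108.9 tilt [-0.002 -0.001] w 0.176 F [ 0.3 -0.1 -3. ] t 5.8333
```

View pics/d.png

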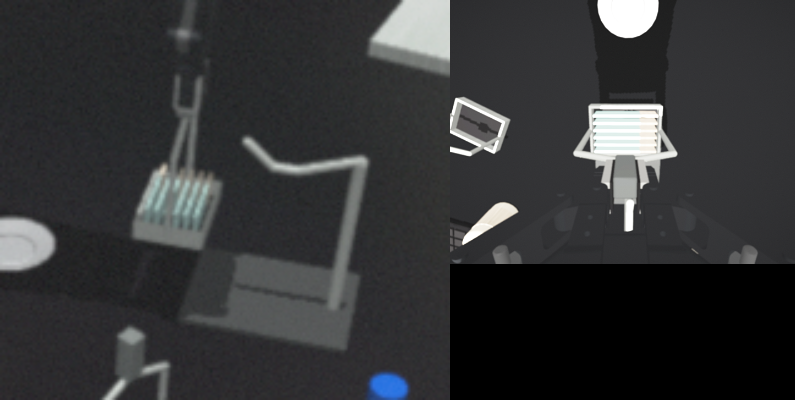

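The rack is held upright ahead of the hook's tip. The wrist view shows the grip, with the hook tip just beyond it and nearly in line. Next I measure the lateral offset in this one view.

Run:
```python
from h import *
t=np.radians(18.7); A=np.array([[np.cos(t),np.sin(t)],[-np.sin(t),np.cos(t)]])
tcp=np.array([.4539,.2123])
for n in ["d_wrist","d_scene"]:
    z=np.load(f"/tmp/{n}.npz"); P=cloud(z,z["d"]); m=z["d"]>0
    S=np.dstack([(P[...,:2]-tcp)@A.T,P[...,2:]])*1000   # x fwd, y lateral rel. TCP, z mm
    def rep(k,x,y,zz):
        q=S[m&(S[...,0]>x[0])&(S[...,0]<x[1])&(S[...,1]>y[0])&(S[...,1]<y[1])&(S[...,2]>zz[0])&(S[...,2]<zz[1])]
        if len(q)>3: print(n,k,len(q),"med",np.round(np.median(q,0),1),"p2",np.round(np.percentile(q,2,0),1),"p98",np.round(np.percentile(q,98,0),1))
    rep("grip",(-12,12),(-12,12),(198,240)); rep("wire",(-12,12),(-60,60),(155,196)); rep("tray",(-45,45),(-60,60),(75,120))
    for a in range(40,160,10): rep(f"rod{a}",(a,a+10),(-25,25),(140,190))
```

```text
d_wrist grip 4320 med [ -7.5  -0.3 231.5] p2 [ -9.5 -11.2 200.6] p98 [  7.2  11.2 238.7]
d_wrist wire 1966 med [ -1.5   7.  181.4] p2 [ -3.1 -46.4 157.2] p98 [  2.3  45.3 190.2]
d_wrist tray 11869 med [ -5.2  -0.2 102.1] p2 [-32.4 -43.4  86.9] p98 [ 30.1  42.6 114.5]
d_wrist rod50 173 med [ 54.3   4.5 172.7] p2 [ 51.8   0.6 169.2] p98 [ 59.4   7.9 174.9]
d_wrist rod60 77 med [ 64.8   4.2 167.1] p2 [ 60.2   0.7 162.7] p98 [ 69.6   7.9 171.7]
d_wrist rod70 60 med [ 74.9   4.1 159. ] p2 [ 70.3   0.8 155.4] p98 [ 79.2   8.  163.6]
d_wrist rod80 126 med [ 85.8   4.1 152.8] p2 [ 80.3   0.9 151. ] p98 [ 89.8   8.  155.3]
d_wrist rod90 155 med [ 95.4   4.2 152.7] p2 [ 90.3   0.9 150.3] p98 [ 99.9   8.1 154.1]
d_wrist rod100 131 med [103.9   3.6 152.9] p2 [100.2   0.4 149.3] p98 [108.3   8.3 154.6]
d_scene grip 25 med [ 11.3   6.5 220. ] p2 [  9.4 -11.4 206.4] p98 [ 11.9  11.7 239.6]
d_scene wire 90 med [ -2.4 -25.3 177.6] p2 [ -8.4 -52.7 156.1] p98 [  3.   42.6 194.8]
d_scene tray 808 med [  1.2 -15.8  97.4] p2 [-34.3 -49.   82.8] p98 [ 29.2  42.7 114. ]
d_scene rod50 14 med [ 56.1   1.4 170
[... 236 characters left out ...]
od80 14 med [ 85.1   2.  150. ] p2 [ 80.7   0.7 146.7] p98 [ 89.6   5.7 153.3]
d_scene rod90 16 med [ 94.4   2.6 150.9] p2 [ 90.5  -1.9 145.7] p98 [ 98.8   6.4 153.7]
d_scene rod100 16 med [104.7   1.3 151.6] p2 [100.4  -2.9 147. ] p98 [109.8   5.2 155.2]
d_scene rod110 18 med [115.4   0.2 155.4] p2 [110.8  -3.3 151.4] p98 [119.6   6.  159. ]
d_scene rod120 17 med [125.5   1.4 158.9] p2 [120.7  -3.3 155.7] p98 [129.5   6.8 163.5]
d_scene rod130 17 med [134.9   1.2 163. ] p2 [130.3  -2.8 156. ] p98 [139.7   4.6 167.3]
d_scene rod140 17 med [144.8   1.2 166.1] p2 [140.6  -2.4 161.4] p98 [149.2   5.5 169.7]
d_scene rod150 65 med [154.8  -0.4 158.4] p2 [150.1  -4.2 141.2] p98 [159.9   5.1 172.3]
```

```bash
python3 -m inch '[{"rotation":[0,0,0],"offset":[-1.5,4.4,0],"fingers":255},{"rotation":[0,0,0],"offset":[-1.5,4.4,0],"fingers":255},{"rotation":[0,0,0],"offset":[18,11,0],"fingers":255},{"rotation":[0,0,0],"offset":[37,17.4,0],"fingers":255},{"rotation":[0,0,0],"offset":[56,23.8,0],"fingers":255},{"rotation":[0,0,0],"offset":[75,30.2,0],"fingers":255},{"rotation":[0,0,0],"offset":[85.6,33.9,0],"fingers":255},{"rotation":[0,0,0],"offset":[85.6,33.9,0],"fingers":255}]' 50; python3 -m inch '[{"rotation":[0,0,0],"offset":[0,0,0],"fingers":255},{"rotation":[0,0,0],"offset":[0,0,0],"fingers":255}]'; python3 look.py e wrist scene
python3 - <<'E'
from h import *
t=np.radians(18.7); A=np.array([[np.cos(t),np.sin(t)],[-np.sin(t),np.cos(t)]])
tcp=robot.read_state()["tcp_pos"][:2]; print("moved",A@(tcp-[.4539,.2123])*1000)
for n in ["e_wrist","e_scene"]:
    z=np.load(f"/tmp/{n}.npz"); P=cloud(z,z["d"]); m=z["d"]>0
    S=np.dstack([(P[...,:2]-tcp)@A.T,P[...,2:]])*1000
    for k,x,y,zz in [("wire",(-6,6),(-60,60),(155,196)),("tray",(-45,45),(-60,60),(75,120)),("rodback",(-50,-8),(-20,20),(140,180)),("rodfront",(8,55),(-20,20),(140,180))]:
        q=S[m&(S[...,0]>x[0])&(S[...,0]<x[1])&(S[...,1]>y[0])&(S[...,1]<y[1])&(S[...,2]>zz[0])&(S[...,2]<zz[1])]
        if len(q)>3: print(n,k,len(q),"med",np.round(np.median(q,0),1),"p2",np.round(np.percentile(q,2,0),1),"p98",np.round(np.percentile(q,98,0),1))
E
```

```text
time_s: 6.6
tcp_pos: [0.5413, 0.2474, 0.2048]
orientation: [-0.164, 0.986, 0.0, 0.001]
contact_force: [1.0, -0.6, -4.1]
width: 0.176
time_s: 6.77
tcp_pos: [0.5393, 0.2468, 0.2049]
orientation: [-0.164, 0.986, 0.0, 0.0]
contact_force: [0.6, -0.2, -4.1]
width: 0.18
tcp [539.3 246.8 204.9] yaw 108.9 tilt [0. 0.] w 0.18 F [ 0.6 -0.2 -4.1] t 6.7667
moved [91.99873001  5.25087965]
e_wrist wire 1966 med [ -2.3   8.3 181.3] p2 [ -3.8 -46.5 157.6] p98 [  1.6  45.2 189.7]
e_wrist tray 10783 med [ -6.3   3.1 101.9] p2 [-33.4 -43.7  86.6] p98 [ 29.1  42.7 114.5]
e_wrist rodback 761 med [-26.6  -0.9 166.5] p2 [-39.7  -4.8 152.2] p98 [ -8.7   2.7 174.6]
e_wrist rodfront 105 med [ 53.1  -1.  168.4] p2 [  8.1  -4.7 150.6] p98 [ 54.9   2.9 170.4]
e_scene wire 75 med [ -0.9 -33.9 178.1] p2 [ -4.  -49.7 156.5] p98 [  1.7  42.3 192.2]
e_scene tray 832 med [ -0.1 -10.4  96.2] p2 [-34.2 -49.1  83.9] p98 [ 30.6  43.  114.6]
e_scene rodback 63 med [-23.6  -3.6 160.8] p2 [-38.7  -6.5 148.7] p98 [ -9.4   1.4 173.2]
e_scene rodfront 82 med [ 32.4  -3.7 158.3] p2 [  8.9  -7.4 148.9] p98 [ 53.9   2.  168.8]
```

Aligned to within 0.5 mm laterally, with the tip at -40 as expected. Lowering while watching the force.

```bash
python3 -m inch '[{"rotation":[0,0,0],"offset":[0,0,-8],"fingers":255},{"rotation":[0,0,0],"offset":[0,0,-16],"fingers":255},{"rotation":[0,0,0],"offset":[0,0,-24],"fingers":255},{"rotation":[0,0,0],"offset":[0,0,-28],"fingers":255},{"rotation":[0,0,0],"offset":[0,0,-30],"fingers":255},{"rotation":[0,0,0],"offset":[0,0,-31],"fingers":255},{"rotation":[0,0,0],"offset":[0,0,-31],"fingers":255}]' 50;  python3 -m inch '[{"rotation":[0,0,0],"offset":[0,0,-1],"fingers":255},{"rotation":[0,0,0],"offset":[0,0,-1],"fingers":255},{"rotation":[0,0,0],"offset":[0,0,-1],"fingers":255}]'
```

```text
time_s: 7.45
tcp_pos: [0.5398, 0.2468, 0.1735]
orientation: [-0.164, 0.986, -0.0, -0.0]
contact_force: [-0.3, -0.3, -2.6]
width: 0.18
time_s: 7.7
tcp_pos: [0.5399, 0.2469, 0.1728]
orientation: [-0.164, 0.986, 0.0, 0.0]
contact_force: [0.3, 0.8, -3.2]
width: 0.179
```

```bash
python3 -m inch '[{"rotation":[0,0,0],"offset":[0,0,-1],"fingers":255},{"rotation":[0,0,0],"offset":[0,0,-1],"fingers":255},{"rotation":[0,0,0],"offset":[0,0,-1],"fingers":255}]'
```

```text
time_s: 7.95
tcp_pos: [0.5398, 0.2468, 0.1716]
orientation: [-0.164, 0.986, 0.0, -0.0]
contact_force: [-0.3, 0.1, -2.5]
width: 0.174
```

```bash
for i in 1; do python3 -m inch '[{"rotation":[0,0,0],"offset":[0,0,-1],"fingers":255},{"rotation":[0,0,0],"offset":[0,0,-1],"fingers":255},{"rotation":[0,0,0],"offset":[0,0,-1],"fingers":255}]'; done;  python3 -m inch '[{"rotation":[0,0,0],"offset":[0,0,-1],"fingers":255},{"rotation":[0,0,0],"offset":[0,0,-1],"fingers":255},{"rotation":[0,0,0],"offset":[0,0,-1],"fingers":255}]'
```

```text
time_s: 8.2
tcp_pos: [0.5398, 0.2468, 0.1705]
orientation: [-0.164, 0.986, -0.0, -0.0]
contact_force: [-0.3, -1.1, -4.3]
width: 0.177
time_s: 8.45
tcp_pos: [0.5399, 0.2468, 0.1699]
orientation: [-0.164, 0.986, 0.0, 0.0]
contact_force: [-0.5, -0.7, 0.5]
width: 0.179
```

```bash
python3 -m inch '[{"rotation":[0,0,0],"offset":[0,0,-0.5],"fingers":255},{"rotation":[0,0,0],"offset":[0,0,-0.5],"fingers":255},{"rotation":[0,0,0],"offset":[0,0,-0.5],"fingers":255}]'; python3 look.py f wrist scene
python3 - <<'E'
import cv2
a=cv2.imread("pics/f_scene.png")[80:240,320:500]; b=cv2.imread("pics/f_wrist.png")
cv2.imwrite("pics/f.png",cv2.hconcat([cv2.resize(a,(450,400)),cv2.resize(b[100:480,150:480],(347,400))]))
E
```

```text
time_s: 8.7
tcp_pos: [0.54, 0.2469, 0.1697]
orientation: [-0.164, 0.986, 0.0, 0.0]
contact_force: [-2.1, -1.2, 6.3]
width: 0.18
tcp [540.  246.9 169.7] yaw 108.9 tilt [0.001 0.   ] w 0.18 F [-2.1 -1.2  6.3] t 8.7
```

View pics/f.png

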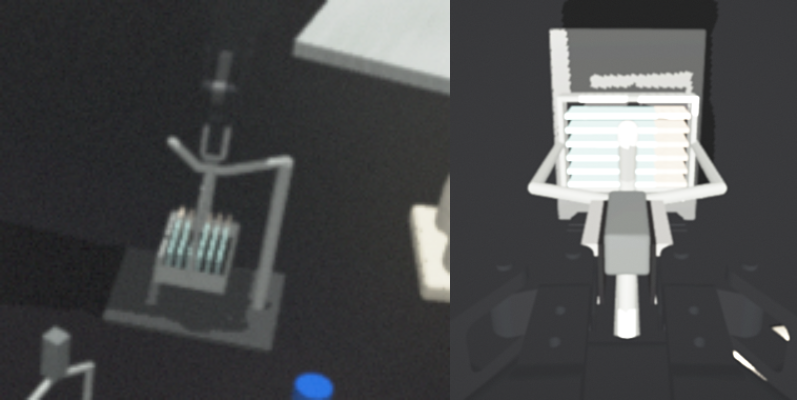

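The handle wire rests on the hook at its seat, centred in the wrist view at (628,190), and the force reverses to +6 N. Easing off slightly, then opening gently and going straight up.

```bash
python3 -m inch '[{"rotation":[0,0,0],"offset":[0,0,0.4],"fingers":255},{"rotation":[0,0,0],"offset":[0,0,0.4],"fingers":255},{"rotation":[0,0,0],"offset":[0,0,0.4],"fingers":205},{"rotation":[0,0,0],"offset":[0,0,0.4],"fingers":190},{"rotation":[0,0,0],"offset":[0,0,0.4],"fingers":170},{"rotation":[0,0,0],"offset":[0,0,0.4],"fingers":140},{"rotation":[0,0,0],"offset":[0,0,0.4],"fingers":100},{"rotation":[0,0,0],"offset":[0,0,0.4],"fingers":100}]' 20; python3 look.py g
```

```text
time_s: 9.47
tcp_pos: [0.5398, 0.2468, 0.1694]
orientation: [-0.164, 0.986, -0.0, -0.0]
contact_force: [1.0, 0.4, 0.5]
width: 0.61
tcp [539.8 246.8 169.4] yaw 108.9 tilt [-0. -0.] w 0.61 F [1.  0.4 0.5] t 9.4667
```

```bash
python3 -m inch '[{"rotation":[0,0,0],"offset":[0,0,0],"fingers":80},{"rotation":[0,0,0],"offset":[0,0,0],"fingers":80},{"rotation":[0,0,0],"offset":[0,0,10],"fingers":80},{"rotation":[0,0,0],"offset":[0,0,25],"fingers":80},{"rotation":[0,0,0],"offset":[0,0,50],"fingers":80},{"rotation":[0,0,0],"offset":[0,0,80],"fingers":80},{"rotation":[0,0,0],"offset":[0,0,110],"fingers":80},{"rotation":[0,0,0],"offset":[0,0,120],"fingers":80}]' 20; python3 look.py h wrist scene
python3 - <<'E'
import cv2
a=cv2.imread("pics/h_scene.png")[80:240,320:500]; b=cv2.imread("pics/h_wrist.png")
cv2.imwrite("pics/h.png",cv2.hconcat([cv2.resize(a,(450,400)),cv2.resize(b[100:480,150:480],(347,400))]))
E
```

```text
time_s: 10.13
tcp_pos: [0.5405, 0.2471, 0.2952]
orientation: [-0.164, 0.986, 0.001, 0.003]
contact_force: [0.2, -0.4, 1.0]
width: 0.69
tcp [540.5 247.1 295.2] yaw 108.9 tilt [0.006 0.002] w 0.69 F [ 0.2 -0.4  1. ] t 10.1333
```

View pics/h.png

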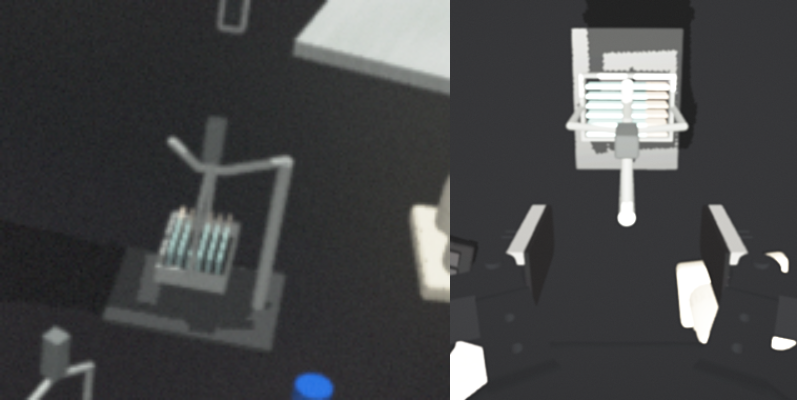

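It hangs freely with the gripper clear. Next I let time pass to settle it, then check that it is at rest and level.

```bash
R='x'; python3 look.py i scene wrist; python3 -m inch '[{"rotation":[0,0,0],"offset":[0,0,0],"fingers":80},{"rotation":[0,0,0],"offset":[0,0,0],"fingers":80},{"rotation":[0,0,0],"offset":[0,0,0],"fingers":80},{"rotation":[0,0,0],"offset":[0,0,0],"fingers":80},{"rotation":[0,0,0],"offset":[0,0,0],"fingers":80},{"rotation":[0,0,0],"offset":[0,0,0],"fingers":80},{"rotation":[0,0,0],"offset":[0,0,0],"fingers":80},{"rotation":[0,0,0],"offset":[0,0,0],"fingers":80}]' >/dev/null; python3 look.py j scene wrist; python3 -m inch '[{"rotation":[0,0,0],"offset":[0,0,0],"fingers":80},{"rotation":[0,0,0],"offset":[0,0,0],"fingers":80},{"rotation":[0,0,0],"offset":[0,0,0],"fingers":80},{"rotation":[0,0,0],"offset":[0,0,0],"fingers":80},{"rotation":[0,0,0],"offset":[0,0,0],"fingers":80},{"rotation":[0,0,0],"offset":[0,0,0],"fingers":80},{"rotation":[0,0,0],"offset":[0,0,0],"fingers":80}]' >/dev/null; python3 look.py k scene wrist
python3 - <<'E'
from h import *
t=np.radians(18.7); A=np.array([[np.cos(t),np.sin(t)],[-np.sin(t),np.cos(t)]]); o=np.array([.5398,.2468])
for n in "hijk":
    z=np.load(f"/tmp/{n}_wrist.npz"); P=cloud(z,z["d"]); S=np.dstack([(P[...,:2]-o)@A.T,P[...,2:]])*1000; m=z["d"]>0
    for k,x,y,zz in [("griptop",(-25,25),(-25,25),(190,215)),("slides+tray",(-55,55),(-60,60),(60,90))]:
        q=S[m&(abs(S[...,0])<x[1])&(abs(S[...,1])<y[1])&(S[...,2]>zz[0])&(S[...,2]<zz[1])]
        G=np.linalg.lstsq(np.c_[q[:,:2],np.ones(len(q))],q[:,2],rcond=None)[0]
        print(n,k,len(q),np.round(q.mean(0),1),"tilt deg",np.round(np.degrees(G[:2]),1))
E
```

```text
tcp [540.3 247.  292.2] yaw 108.9 tilt [0.004 0.002] w 0.687 F [-0.5  0.3  0.4] t 10.2333
tcp [539.8 246.8 289.5] yaw 108.9 tilt [-0. -0.] w 0.684 F [ 0.1  0.4 -1. ] t 11.0
tcp [539.8 246.8 289.5] yaw 108.9 tilt [ 0. -0.] w 0.683 F [-0.1  0.2 -0.2] t 11.6833
h griptop 569 [ -1.9  -1.2 197.8] tilt deg [9.8 0.4]
h slides+tray 2844 [-3.6 -0.4 71. ] tilt deg [-0.2  0.1]
i griptop 590 [ -1.9  -1.2 197.9] tilt deg [8.9 0.3]
i slides+tray 2915 [-3.4 -0.7 71. ] tilt deg [0.  0.7]
j griptop 598 [ -1.7  -1.1 197.8] tilt deg [ 8.2 -0.5]
j slides+tray 2878 [-3.7 -0.  71.2] tilt deg [-0.   0.1]
k griptop 603 [ -1.8  -1.2 197.8] tilt deg [8.9 0.1]
k slides+tray 2876 [-3.7 -0.1 71.2] tilt deg [-0.   0.1]
```

```bash
python3 -c "
from cell import robot; robot.job_done()"
```

```text
the job is handed in; nothing more can be done
```

The loaded steel rack is hanging by its wire handle on the seat of the drain-stand hook, and the job is handed in. I took it by the grip from above, carried it upright, passed the hook through its window and lowered it until the force reversed. I then let go and raised the gripper clear, finishing at about 12 s of the 45 s allowed.

**Last checks:**
- **At rest:** over the last 1.5 s the rack moved less than about 0.5 mm.
- **Level and centred:** the tray and slides were level within about 0.1° in the last two looks. One earlier look read 0.7°, which I put down to noise. The rack is centred on the rod to about 1 mm.
- **Clear of the robot:** the gripper is about 90 mm above the rack's grip, with wrist force near zero.

**Disagreed or not checked:**
- **Grip tilt:** the grip-top tilt fit read 8–10°, steadily. I put this down to side-face points in the fit, because the tray itself is level.
- **Cameras:** the top and scene cameras differed by 2–3 mm on the hook's position, so I aligned on the wrist view alone.
- **Spare and pink racks:** I did not re-measure them at the end, but the arm never went down near them. The carry past the spare was planned to clear its grip by about 25 mm.

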